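Slip angle of a brass specimen disc on a tilting microscope stage

TASK

Find the tilt at which the brass disc slips on the white tilting stage: slowly raise the stage by its blue bar until the brass disc slides down to the steel stop, without going so steep that the black rubber disc slides too, and without touching the discs. Leave the stage standing at that tilt and press the green key fully down to log the angle; do not press the red key.

Things in the scene. Friction and masses are not known exactly. Their poses are not given: they have to be found in the camera images.
- stage (a joint): Tilt (rad) of the white stage plate, 160 mm wide, 12 mm thick: 0 level as at the start, growing to 0.9 as its near (robot) end with the blue bar is raised. Hinge axis at the far end, 50 mm above the table, 275 mm from the bar: the bar moves on that arc. Stiff hinge: stays where it is left; raising takes 5 to 9 N at the bar. Raise slowly, well under 1 rad/s.
- lift_bar (a point): Middle of the blue round lift bar, 12 mm thick, 136 mm long, 50 mm above the table when level; it can turn in the fingers. 49 mm open gap to the plate; side arms 62 mm either side. Axes tilt with the stage: x from bar towards hinge (at x=275 mm), y along bar, z out of plate. Plate: near edge x=55, top z=6, face of steel stop x=260 mm.
- brass_disc: Loose brass disc, 40 mm across, 12 mm high, about 0.12 kg, on the stage 40 mm left or right of its middle; origin at centre of underside. Starts at x = 103 to 127 mm in the lift_bar axes; against the stop it is at x = 240 mm. It slips at a tilt that differs each time, between about 9 and 25 degrees, then slides down in one or two seconds.
- rubber_disc: Loose black rubber disc, 40 mm across, 12 mm high, 0.06 kg, beside the brass one, at x = 103 to 127 mm in the lift_bar axes; origin at centre of underside. It must stay there; it slips about 9 degrees or more later than the brass disc.
- green_key (a joint): Travel of the round green push key, in m: 0 up, 0.006 fully pressed; it springs back and needs about 4 N to press fully.
- green_key_top (a point): Centre of the top face of the green key, 36 mm across, 22 mm above the table, on a round black housing 52 mm across and 12 mm high; pressed straight down. On one side of the stage, the red key on the other; which side changes.
- red_key (a joint): Travel of the red push key, in m, the same make as the green one, on the other side of the stage: 0 up, 0.006 fully pressed. Not to be pressed.
Things that resemble listed ones, but are neither listed nor needed, are in the scene too. Several things have the shape of the brass_disc; the one meant has the colours described above.

How it is judged:
By the outcome, as a careful person would: the job done as asked, in the order asked, and still so for the second after the job is handed in, with the robot touching nothing.
It also fails if it takes over 64 s, if anything falls off the work surface, if the arm or the gripper's body presses on something with over 40 N, if the wrist force passes 120 N, or if a joint passes its speed limit or range.

ROBOT

A 7-joint arm with a two-finger parallel gripper is mounted at the origin on the work surface. World frame = base frame: x ahead of the robot, y to its left, z up, the work surface at z = 0. Lengths are in m, angles in degrees, forces in N, time in s.
With the tool pointing down it reaches from about 0.425 to 0.8 m from the base axis. Payload 8.3 kg.
Tool frame: the origin (TCP) lies between the finger pads; the fingertips stand ahead of it and the grasp point (between the pads) lies 8 mm behind it (r.tips_ahead is the x of the fingertips in the tool frame, in m); x points along the fingers, y is the direction in which the jaws open and shut, and the axes are right-handed (so a half turn about x gives the same grasp; the last joint's range is limited). The gripper opens to 85 mm and grips with 20 to 120 N. Pads are 22 mm wide; open, the fingers measure 114 mm over their backs; the gripper's body (76 mm by 85 mm) begins 54 mm behind the grasp point. The pads swing forward as they close: fully open they stand 13 mm farther back than shut.
Start: joints at [69.563, 21.967, 0.94, 78.501, -0.361, 79.538, -2.664], TCP at [0.181, -0.598, 0.242] pointing down, gripper open.
Joint ranges: [-169.22, 169.22], [-14.56, 117.87], [-87.37, 89.26], [10.42, 133.3], [-82.24, 262.24], [0.94, 117.77], [-172.7, 172.7]. Speed limits (degrees/s): [136.94, 136.94, 172.46, 172.46, 180, 180, 180].

INTERFACE

Orientations are given as [roll, pitch, yaw] about the fixed x, y, z axes, in that order (R = Rz(yaw) Ry(pitch) Rx(roll)).
In Python, from plant import r gives the robot as it stands.
- The arm moves only by the tool send_rows, never from a script. Its argument "plan" is a list of rows, each a list of 5 numbers: the opening, from -1 (shut) to 1 (fully open), then the shift along the tool's x, y, z in cm, then the turn about the tool's x in degrees. In form: [[hand, x, y, z, turn], ...]. A call has exactly 8 rows; each row is the pose to reach, as a shift and turn from the pose measured when the call began, along the tool's axes at that moment; what a row does not reach only later rows make up. A row lasts 1/10 s, in which the tool goes at most 50 mm and 8.59 degrees, less where a joint would pass 70% of its speed; a pose out of reach is approached as far as the arm can. A call with a gripper value outside its range is refused whole. The fingers move at their own pace and stop on an object; the grip force is fixed at half the most. Time passes only in rows, so rows that repeat a pose let the fingers close, or fill a call up. It gives the time, the measured TCP pose, the force and the opening at its end, in the units of the state.
- r.state(): the state, without advancing time (a new reading comes with each control period).
- r.grab_frame(name): name is "scene" or "top" or "wrist"; returns (picture, depth): 420x560x3 uint8, red, green, blue; 420x560 float32, m along the optical axis (not along the pixel's ray), 0 where there is no reading.
- r.camera_model(name): a dict with "fx", "fy", "cx", "cy" (pixels), "distortion" ([k1, k2, p1, p2, k3] as OpenCV has them; the pictures are not rectified), "rvec" (rotation vector, rad) and "tvec" (3), from world to camera coordinates, as OpenCV has them; the wrist camera has in their place "hand_eye" (4x4, takes a point from camera to tool coordinates, whose origin is the TCP and whose axes are the tool frame's). Camera axes: x right, y down, z forward; pixel columns grow to the right and rows downward; lengths in m; the calibration is good to about 2 mm. A picture is of the moment at which its call begins: read the wrist's pose just before it. camera_model takes no time and is no camera call.
- r.hand_in(): hands the job in, once; it reports no verdict.
Trained networks look in the newest picture that a camera, given by its name, has taken for a name from the list of things; names that differ only in an ending like _2 or _b are one class to them, and where a whole thing is asked for, a point or a joint stands for the part that bears it (a point fixed in the world has none). Each returns a list of dicts, best first, with "p" (0 to 1); they miss things now and then, are a little off and sometimes report something else, mostly with a low value. They report only what shows in the picture. A call takes as long as a camera call. They do not tell look-alikes from the thing itself.
- r.boxes_of(name, camera): "extent" ([left, top, width, height] in pixels, round what is visible of it).
- r.masks_of(name, camera): "mask" (420x560 bool, what is visible of it) and "extent" ([left, top, width, height] in pixels, round what is visible of it).
- r.place_of(name, camera): "location" ([column, row] in pixels: a listed point, or the origin of a listed thing).
The state is a dict: "time_s": time; "joints": joint angles; "joint_velocities": joint speeds; "effort": joint torques, N m; "tcp_pos": TCP position; "eef_rot": TCP orientation; "ft_force": force on the tool from outside, world axes, zero at the start; "ft_torque": the same for the moment, N m; "grip_width": finger opening in m.
Only numpy, scipy, OpenCV 4.12 (cv2) and the standard library are available. Lean on these libraries where they do the work, as an engineer would, in place of code of your own. Each camera call takes 0.05 s, during which the arm holds its last target.

## Working session

There is one attempt and no reset: what is moved stays moved. The work goes in short steps, Python scripts to look and compute and a tool call to move; the robot and the scene stay as the last step left them, time stands still between calls to the robot, and variables do not carry over. Pictures are saved under pics/ and viewed, and the job is handed in when it is done.

Besides the shell and the picture viewer there is one more tool, called after "Call:" as name([rows], argument=value, ...), one row to a line, values as JSON. send_rows: Moves the arm, as the interface text tells. Its arguments: {"type":"object","properties":{"plan":{"type":"array"}},"required":["plan"]}

```bash
ls; mkdir -p pics
python3 - <<'E'
from plant import r
import cv2
s=r.state(); print(s)
print(r.tips_ahead)
for n in ["scene","top"]:
    p,d=r.grab_frame(n); cv2.imwrite(f"pics/{n}0.png",p[:,:,::-1]); print(n,r.camera_model(n))
    for k in ["lift_bar","green_key_top","brass_disc","rubber_disc","red_key"]:
        try:
            print(k,[(round(x['p'],2),x['location']) for x in r.place_of(k,n)][:4])
        except Exception as e: print(k,e, [(round(x['p'],2),x['extent']) for x in r.boxes_of(k,n)][:4])
print(r.camera_model("wrist"), r.state()['time_s'])
E
```

```text
pics
{'time_s': 0.0, 'joints': array([69.56344031, 22.01511124,  0.93656266, 78.56093847, -0.3602771 ,
       79.53617137, -2.66684115]), 'joint_velocities': array([ 0.03678055, -0.00558927, -0.07855336, -0.03806396,  0.06802241,
       -0.07879763,  0.01680587]), 'effort': array([ 3.35361419e-04, -6.27587414e+01,  8.43894929e-01, -3.71818507e+01,
        1.63364463e-02,  1.40186257e-02,  3.38674931e-05]), 'tcp_pos': array([ 0.18089742, -0.59776024,  0.24128306]), 'eef_rot': array([-88.95785104,  89.89059578, 107.87747782]), 'ft_force': array([ 1.06489895, -0.72285832, -0.23991735]), 'ft_torque': array([-0.01892038, -0.00048883, -0.04415197]), 'grip_width': 0.08535749336137367}
0.011
scene {'fx': 534.4441086006228, 'fy': 534.4441086006228, 'cx': 275.0808278842875, 'cy': 209.49087723247874, 'distortion': array([-0.03759319,  0.        ,  0.        ,  0.        ,  0.        ]), 'rvec': array([ 1.96946766,  1.81705943, -0.55255729]), 'tvec': array([-0.061846  , -0.50358343,  1.54268615])}
lift_bar [(0.93, [249.6, 152.8])]
green_key_top [(0.61, [385.3, 148.3])]
brass_disc [(0.77, [343.8,
[... 698 characters left out ...]
 225.9])]
rubber_disc [(0.51, [325.4, 223.3])]
red_key it knows: brass_disc, green_key_top, lift_bar, rubber_disc [(0.54, [405.9, 277.4, 19.1, 20.0])]
{'fx': 316.50671583148875, 'fy': 316.50671583148875, 'cx': 279.9411346315458, 'cy': 206.16404063552244, 'distortion': array([-0.01778795,  0.        ,  0.        ,  0.        ,  0.        ]), 'hand_eye': array([[-8.33007910e-04, -2.88873207e-01,  9.57367002e-01,
        -1.31777794e-01],
       [ 9.99999639e-01, -4.00346950e-04,  7.49303141e-04,
         5.76806547e-04],
       [ 1.66825357e-04,  9.57367281e-01,  2.88873436e-01,
        -7.41569822e-02],
       [ 0.00000000e+00,  0.00000000e+00,  0.00000000e+00,
         1.00000000e+00]])} 0.6
```

View pics/scene0.png

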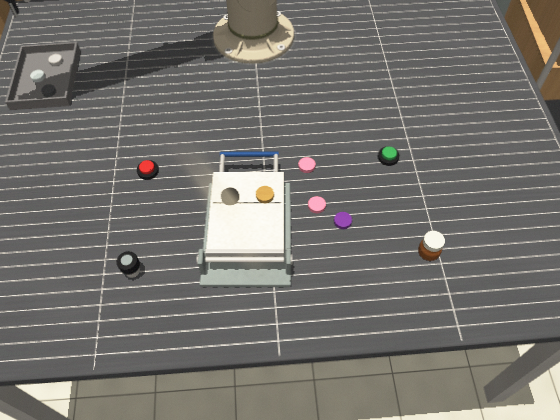

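View pics/top0.png

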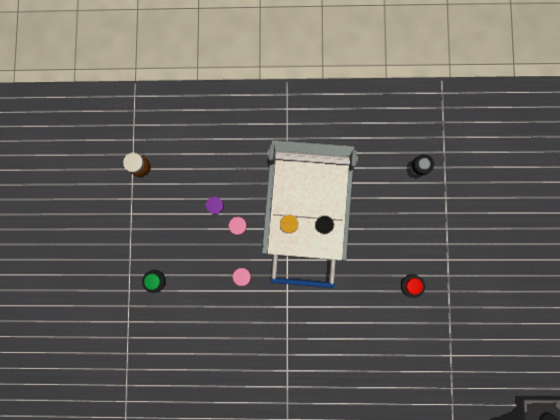

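The stage is in the middle with its bar towards the robot: top view (302,284), scene (249,154). Brass is at top (289,224) and rubber at (324,225). The green key is on the robot's left at top (152,281), and red is on the right at (413,286). Next I'll localise these.

```bash
cat > h.py <<'E'
import numpy as np, cv2
from scipy.spatial.transform import Rotation as Ro
from plant import r
def ray(n,px):
    c=r.camera_model(n); K=np.array([[c['fx'],0,c['cx']],[0,c['fy'],c['cy']],[0,0,1]])
    u=cv2.undistortPoints(np.array([[px]],float),K,c['distortion'])[0,0]
    R=cv2.Rodrigues(c['rvec'])[0]; return -R.T@c['tvec'], R.T@np.array([u[0],u[1],1])
def atz(n,px,z):
    o,d=ray(n,px); return o+d*(z-o[2])/d[2]
def project(n,P):
    c=r.camera_model(n); K=np.array([[c['fx'],0,c['cx']],[0,c['fy'],c['cy']],[0,0,1]])
    return cv2.projectPoints(np.atleast_2d(np.array(P,float)),c['rvec'],c['tvec'],K,c['distortion'])[0][:,0]
def Rt(): 
    s=r.state(); return s['tcp_pos'],Ro.from_euler('xyz',s['eef_rot'],degrees=True).as_matrix()
def colmask(p,kind):
    h=cv2.cvtColor(p,cv2.COLOR_RGB2HSV); H,S,V=[h[...,i].astype(int) for i in range(3)]
    return {'blue':(H>100)&(H<122)&(S>150)&(V>60),'green':(H>50)&(H<75)&(S>150)&(V>80),'red':((H<6)|(H>174))&(S>180)&(V>120),
    'brass':(H>12)&(H<24)&(S>150)&(V>110),'black':(V<45)}[kind]
E
python3 - <<'E'
from h import *
im={}
for n in ["scene","top"]:
    p=cv2.imread(f"pics/{n}0.png")[:,:,::-1].copy()
    for k,z in [('blue',.054),('green',.022),('red',.022),('brass',.067)]:
        m=colmask(p,k).astype(np.uint8)
        nn,l,st,ce=cv2.connectedComponentsWithStats(m)
        for i in range(1,nn):
            if st[i,4]>40:
                print(n,k,st[i],ce[i].round(1),atz(n,ce[i],z).round(4))
                if k=='blue':
                    ys,xs=np.nonzero(l==i); 
                    for e in (xs.argmin(),xs.argmax()): print('   end',xs[e],ys[e],atz(n,(xs[e],ys[e]),z).round(4))
p,R=Rt(); print(p,R.round(3))
print('rub',atz('top',(325,225),.067), atz('scene',(230,196),.067))
E
```

```text
scene blue [221 152  57   4 209] [248.6 153.4] [ 0.478  -0.0347  0.054 ]
   end 221 152 [ 0.468  -0.0985  0.054 ]
   end 277 152 [0.4796 0.0311 0.054 ]
scene red [139 161  15  13 151] [146.  166.6] [ 0.47   -0.2797  0.022 ]
top blue [270 278  65  10 303] [302.5 282.3] [ 0.4777 -0.0337  0.054 ]
   end 270 280 [0.4824 0.0355 0.054 ]
   end 334 284 [ 0.4741 -0.1006  0.054 ]
top green [144 274  16  16 201] [151.5 281.3] [0.4771 0.3009 0.022 ]
top red [406 278  17  17 211] [414.3 285.9] [ 0.4681 -0.2788  0.022 ]
top brass [280 215  18  18 248] [288.5 223.6] [ 0.6021 -0.0043  0.067 ]
[ 0.18104442 -0.59818224  0.24230099] [[ 0.     0.29  -0.957]
 [ 0.    -0.957 -0.29 ]
 [-1.    -0.    -0.   ]]
rub [ 0.59889294 -0.08160795  0.067     ] [ 0.60261044 -0.08041899  0.067     ]
```

Call:
send_rows([
  [0,0,-2.9,-2.8,-4.4],
  [0,0,-5.8,-5.6,-8.8],
  [0,0,-8.7,-8.4,-13.2],
  [0,0,-11.6,-11.2,-17.6],
  [0,0,-14.5,-14,-22],
  [0,0,-17.4,-16.8,-26.4],
  [0,0,-20.3,-19.6,-30.8],
  [0,0,-23.2,-22.4,-35],
])

```text
time_s: 1.4
tcp_pos: [0.3288, -0.3098, 0.2426]
eef_rot: [71.9, 89.9, -56.1]
ft_force: [0.9, -0.3, 0.1]
grip_width: 0.043
```

```bash
cat >> h.py <<'E'
def delta(target,yang):
    p,R=Rt(); d=R.T@(np.array(target)-p)*100
    cur=np.degrees(np.arctan2(R[1,1],R[0,1])); t=-((yang-cur+180)%360-180)
    print('t',round(r.state()['time_s'],2),'pos',p.round(4),'yang',round(cur,2),'-> shift cm',d.round(2),'turn',round(t,2),'F',r.state()['ft_force'].round(1),'w',round(r.state()['grip_width'],4), 'down',R[:,0].round(3))
E
python3 -c "
from h import *
delta([.478,-.034,.17],-3.5)"
```

```text
t 1.4 pos [ 0.3288 -0.3098  0.2426] yang -37.99 -> shift cm [  7.25  -5.22 -30.92] turn -34.49 F [ 0.9 -0.3  0.1] w 0.043 down [ 0.001 -0.001 -1.   ]
```

Call:
send_rows([
  [0,0.5,-0.8,-4.4,-5],
  [0,1.5,-1.5,-8.8,-10],
  [0,3,-2.2,-13.2,-15],
  [0,4.3,-3,-17.6,-20],
  [0,5.5,-3.8,-22,-25],
  [0,6.5,-4.5,-26.4,-30],
  [0,7.25,-5.2,-30.9,-34.5],
  [0,7.25,-5.2,-30.9,-34.5],
])

```text
time_s: 2.2
tcp_pos: [0.4795, -0.0275, 0.1696]
eef_rot: [159.0, 89.8, 66.2]
ft_force: [0.4, -0.0, 0.1]
grip_width: 0.0429
```

Run:
```python
from h import *
p0,R=Rt()
p,d=r.grab_frame('wrist'); cv2.imwrite('pics/w1.png',p[:,:,::-1])
delta([.478,-.034,.042],-3.5)
c=r.camera_model('wrist');K=np.array([[c['fx'],0,c['cx']],[0,c['fy'],c['cy']],[0,0,1]]);X=c['hand_eye']
m=colmask(p,'blue'); ys,xs=np.nonzero(m); print(len(xs),xs.min(),xs.max(),ys.min(),ys.max())
u=cv2.undistortPoints(np.stack([xs,ys],1).astype(float)[:,None],K,c['distortion'])[:,0]
D=d[ys,xs]; ok=D>0
P=np.c_[u*D[:,None],D][ok]; P=P@X[:3,:3].T+X[:3,3]; P=P@R.T+p0
med=np.median(P,0);P=P[np.abs(P-med)[:,2]<.02]
print(med, P.min(0),P.max(0))
vx,vy,x0,y0=cv2.fitLine(P[:,:2].astype(np.float32),cv2.DIST_HUBER,0,.01,.01).ravel(); print(np.degrees(np.arctan2(vy,vx)),x0,y0)
print(np.percentile(P[:,2],[5,50,95]))
```

```text
t 2.25 pos [ 0.4786 -0.0308  0.1697] yang -3.11 -> shift cm [12.77 -0.05  0.34] turn 0.39 F [ 0.4 -1.3  0. ] w 0.0427 down [ 0.     0.001 -1.   ]
131 272 279 227 279
[ 0.47499037 -0.05827241  0.05623505] [ 0.47040422 -0.09456933  0.05416663] [ 0.47848186 -0.04578169  0.05782823]
84.933525 0.47509095 -0.061029322
[0.05512302 0.05623505 0.05700604]
```

View pics/w1.png

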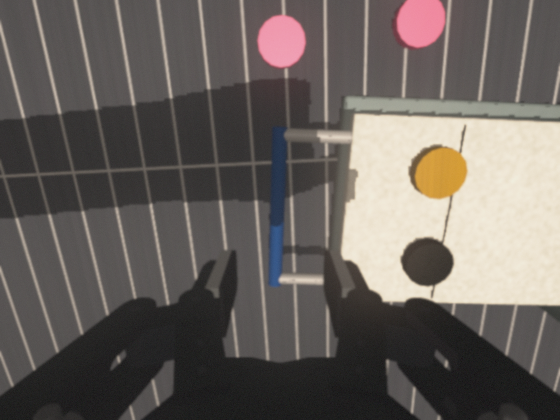

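Run:
```python
from h import *
p0,R=Rt()
p,d=r.grab_frame('wrist')
delta([.478,-.034,.042],-3.5)
c=r.camera_model('wrist');K=np.array([[c['fx'],0,c['cx']],[0,c['fy'],c['cy']],[0,0,1]]);X=c['hand_eye']
h=cv2.cvtColor(p,cv2.COLOR_RGB2HSV).astype(int)
m=(h[...,0]>100)&(h[...,0]<125)&(h[...,1]>140)&(h[...,2]>25); m[:, :262]=0; m[:,292:]=0; ys,xs=np.nonzero(m); print(len(xs),xs.min(),xs.max(),ys.min(),ys.max())
u=cv2.undistortPoints(np.stack([xs,ys],1).astype(float)[:,None],K,c['distortion'])[:,0]
D=d[ys,xs]; ok=D>0
P=np.c_[u*D[:,None],D][ok]; P=P@X[:3,:3].T+X[:3,3]; P=P@R.T+p0
P=P[np.abs(P[:,2]-.054)<.006]
print(P.min(0),P.max(0))
vx,vy,x0,y0=cv2.fitLine(P[:,:2].astype(np.float32),cv2.DIST_HUBER,0,.01,.01).ravel(); print(np.degrees(np.arctan2(vy,vx)),x0,y0)
ym=(P[:,1].min()+P[:,1].max())/2; print('mid',x0+(ym-y0)*vx/vy,ym)
```

```text
t 2.3 pos [ 0.4781 -0.0331  0.1698] yang -3.34 -> shift cm [ 1.278e+01 -1.000e-02  9.000e-02] turn 0.16 F [-0.5 -0.1 -1.1] w 0.0427 down [ 0. -0. -1.]
498 272 282 158 281
[ 0.46880423 -0.10048616  0.05364858] [0.48059557 0.00712572 0.05790561]
84.78871 0.47417298 -0.07049759
mid 0.47634525839082054 -0.04668022090294924
```

Call:
send_rows([
  [0,3,-0.05,0.1,0.5],
  [0,6,-0.05,0.1,1],
  [0,8.5,-0.05,0.1,1.5],
  [0,10.5,-0.05,0.1,1.5],
  [0,12,-0.05,0.1,1.5],
  [0,12.8,-0.05,0.1,1.5],
  [0,12.8,-0.05,0.1,1.5],
  [0,12.8,-0.05,0.1,1.5],
])

```text
time_s: 3.1
tcp_pos: [0.478, -0.0347, 0.0425]
eef_rot: [60.3, 89.9, -34.6]
ft_force: [-0.5, 0.2, 0.0]
grip_width: 0.0429
```

Call:
send_rows([
  [-0.4,0,0,0,0],
  [-0.5,0,0,0,0],
  [-0.6,0,0,0,0],
  [-0.7,0,0,0,0],
  [-0.8,0,0,0,0],
  [-0.9,0,0,0,0],
  [-1,0,0,0,0],
  [-1,0,0,0,0],
])

```text
time_s: 3.9
tcp_pos: [0.4767, -0.0347, 0.0425]
eef_rot: [-51.5, 89.9, -146.4]
ft_force: [-6.3, 0.3, 7.3]
grip_width: 0.0101
```

Run:
```python
from h import *
p,d=r.grab_frame('top'); cv2.imwrite('pics/t1.png',p[:,:,::-1])
delta([.4775,-.034,.042],-4.8)
for k,z in [('blue',.054),('brass',.067)]:
    m=colmask(p,k); ys,xs=np.nonzero(m); print(k,len(xs),xs.mean(),ys.mean())
```

```text
t 3.95 pos [ 0.4767 -0.0347  0.0426] yang -4.89 -> shift cm [ 0.06  0.07 -0.07] turn -0.09 F [-7.  -0.3  8.2] w 0.0101 down [-0.002 -0.001 -1.   ]
blue 0 nan nan
brass 248 288.4959677419355 223.56854838709677<stdin>:5: RuntimeWarning: Mean of empty slice.
  ret = ret.dtype.type(ret / rcount)
```

View pics/t1.png

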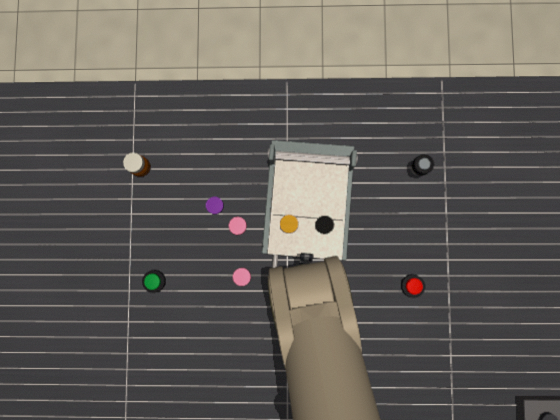

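Call:
send_rows([
  [-1,-0.3,0,0,0],
  [-1,-0.7,0.01,0,0],
  [-1,-1.1,0.02,0,0],
  [-1,-1.6,0.05,0,0],
  [-1,-2.1,0.08,0,0],
  [-1,-2.5,0.11,0,0],
  [-1,-2.8,0.14,0,0],
  [-1,-2.88,0.15,0,0],
])

```text
time_s: 4.75
tcp_pos: [0.478, -0.0348, 0.0716]
eef_rot: [-53.6, 89.9, -148.5]
ft_force: [1.3, -0.7, -8.1]
grip_width: 0.0099
```

```bash
cat > look.py <<'E'
from h import *
import sys
Z0=.0425
def arc(th): return 27.5*np.sin(np.radians(th)), 27.5*(1-np.cos(np.radians(th)))
def look(step=None,save=None):
    p,d=r.grab_frame('top')
    pos,R=Rt(); s=r.state()
    th=np.degrees(np.arcsin((pos[2]-Z0)/.275))
    m=colmask(p,'brass'); m[:,:255]=0; m[:,360:]=0; m[:130]=0;m[290:]=0; ys,xs=np.nonzero(m)
    b=(m.sum(),round(xs.mean(),1),round(ys.mean(),1)) if len(xs) else None
    k=colmask(p,'black').astype(np.uint8); k[:,:275]=0;k[:,345:]=0;k[:165]=0;k[255:]=0
    n,l,st,ce=cv2.connectedComponentsWithStats(k); rb=[(st[i,4],ce[i].round(1)) for i in range(1,n) if 80<st[i,4]<600]
    print('t',round(s['time_s'],2),'th',round(th,2),'pos',pos.round(4),'F',s['ft_force'].round(1),'w',round(s['grip_width'],4),'brass',b,'rub',rb)
    if save: cv2.imwrite(f'pics/{save}.png',p[:,:,::-1])
if __name__=='__main__': look(save=sys.argv[1] if len(sys.argv)>1 else None)
E
python3 look.py t2
```

```text
t 4.8 th 6.07 pos [ 0.4781 -0.0348  0.0716] F [-1.3 -0.2 -3.2] w 0.0102 brass (np.int64(252), np.float64(288.6), np.float64(222.0)) rub [(np.int32(232), array([324.6, 222.9]))]
```

View pics/t2.png

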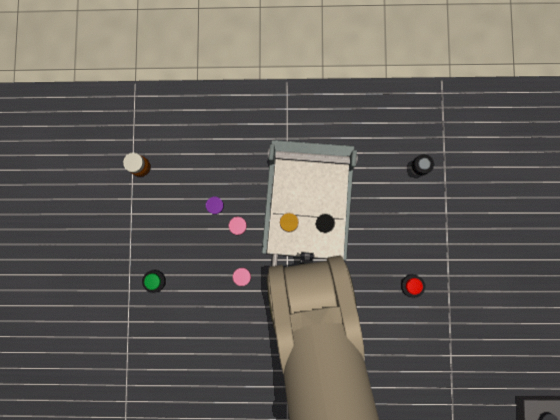

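Call:
send_rows([
  [-1,-0.15,0.01,0,0],
  [-1,-0.3,0.02,0,0],
  [-1,-0.45,0.03,0,0],
  [-1,-0.6,0.04,0,0],
  [-1,-0.75,0.06,0,0],
  [-1,-0.9,0.09,0,0],
  [-1,-0.92,0.12,0,0],
  [-1,-0.92,0.12,0,0],
])

```text
time_s: 5.6
tcp_pos: [0.4792, -0.0349, 0.0809]
eef_rot: [-53.1, 89.8, -148.0]
ft_force: [0.4, 0.6, -6.0]
grip_width: 0.0096
```

```bash
python3 look.py
```

```text
t 5.65 th 8.02 pos [ 0.4791 -0.0349  0.0809] F [ 0.2 -0.1 -6.3] w 0.01 brass (np.int64(252), np.float64(288.5), np.float64(221.2)) rub [(np.int32(236), array([325. , 222.1]))]
```

Call:
send_rows([
  [-1,-0.08,0.01,0,0],
  [-1,-0.16,0.02,0,0],
  [-1,-0.24,0.03,0,0],
  [-1,-0.32,0.05,0,0],
  [-1,-0.4,0.06,0,0],
  [-1,-0.48,0.07,0,0],
  [-1,-0.48,0.07,0,0],
  [-1,-0.48,0.07,0,0],
])

```text
time_s: 6.45
tcp_pos: [0.4799, -0.0349, 0.0859]
eef_rot: [-47.9, 89.8, -142.8]
ft_force: [0.1, -0.4, -5.3]
grip_width: 0.0099
```

```bash
python3 look.py
```

```text
t 6.5 th 9.08 pos [ 0.4799 -0.0349  0.0859] F [ 0.3 -0.3 -3.7] w 0.0097 brass (np.int64(254), np.float64(288.6), np.float64(220.6)) rub [(np.int32(236), array([325. , 221.9]))]
```

Call:
send_rows([
  [-1,-0.08,0.01,0,0],
  [-1,-0.16,0.02,0,0],
  [-1,-0.24,0.03,0,0],
  [-1,-0.32,0.05,0,0],
  [-1,-0.4,0.06,0,0],
  [-1,-0.47,0.08,0,0],
  [-1,-0.47,0.08,0,0],
  [-1,-0.47,0.08,0,0],
])

```text
time_s: 7.3
tcp_pos: [0.4807, -0.035, 0.0907]
eef_rot: [-47.5, 89.8, -142.4]
ft_force: [0.9, -0.8, -6.8]
grip_width: 0.0099
```

```bash
python3 look.py
```

```text
t 7.35 th 10.09 pos [ 0.4807 -0.035   0.0907] F [ 1.2 -0.3 -5.6] w 0.0098 brass (np.int64(258), np.float64(288.6), np.float64(220.2)) rub [(np.int32(237), array([325.1, 221.4]))]
```

Call:
send_rows([
  [-1,-0.08,0.01,0,0],
  [-1,-0.16,0.02,0,0],
  [-1,-0.24,0.03,0,0],
  [-1,-0.32,0.05,0,0],
  [-1,-0.4,0.07,0,0],
  [-1,-0.47,0.09,0,0],
  [-1,-0.47,0.09,0,0],
  [-1,-0.47,0.09,0,0],
])

```text
time_s: 8.15
tcp_pos: [0.4815, -0.0351, 0.0955]
eef_rot: [-47.4, 89.8, -142.3]
ft_force: [1.3, -0.9, -7.2]
grip_width: 0.01
```

```bash
python3 look.py
```

```text
t 8.2 th 11.1 pos [ 0.4815 -0.0351  0.0955] F [ 0.7  0.1 -7.4] w 0.0102 brass (np.int64(260), np.float64(288.6), np.float64(219.4)) rub [(np.int32(242), array([325.2, 221. ]))]
```

Call:
send_rows([
  [-1,-0.08,0.01,0,0],
  [-1,-0.16,0.02,0,0],
  [-1,-0.24,0.04,0,0],
  [-1,-0.32,0.06,0,0],
  [-1,-0.4,0.08,0,0],
  [-1,-0.47,0.1,0,0],
  [-1,-0.47,0.1,0,0],
  [-1,-0.47,0.1,0,0],
])

```text
time_s: 9.0
tcp_pos: [0.4825, -0.0352, 0.1002]
eef_rot: [-47.6, 89.8, -142.4]
ft_force: [0.7, 0.3, -8.0]
grip_width: 0.0095
```

```bash
python3 look.py
```

```text
t 9.05 th 12.12 pos [ 0.4824 -0.0352  0.1002] F [ 1.8  0.2 -7.6] w 0.0097 brass (np.int64(252), np.float64(289.0), np.float64(213.9)) rub [(np.int32(245), array([325.3, 220.7]))]
```

Call:
send_rows([
  [-1,-0.08,0.01,0,0],
  [-1,-0.16,0.02,0,0],
  [-1,-0.24,0.04,0,0],
  [-1,-0.32,0.06,0,0],
  [-1,-0.4,0.08,0,0],
  [-1,-0.47,0.1,0,0],
  [-1,-0.47,0.1,0,0],
  [-1,-0.47,0.1,0,0],
])

```text
time_s: 9.85
tcp_pos: [0.4835, -0.0352, 0.1051]
eef_rot: [-47.1, 89.8, -142.0]
ft_force: [1.7, 0.4, -7.5]
grip_width: 0.0103
```

```bash
python3 look.py
```

```text
t 9.9 th 13.15 pos [ 0.4835 -0.0352  0.1051] F [ 1.9 -0.3 -7.8] w 0.0099 brass (np.int64(232), np.float64(292.8), np.float64(171.0)) rub [(np.int32(245), array([325.5, 220.1]))]
```

The brass disc slipped at about 11.5–12°, and I overshot to 13.15° while it was still sliding. I'll wait and look to see whether it has reached the stop.

Call:
send_rows([
  [-1,0,0,0,0],
  [-1,0,0,0,0],
  [-1,0,0,0,0],
  [-1,0,0,0,0],
  [-1,0,0,0,0],
  [-1,0,0,0,0],
  [-1,0,0,0,0],
  [-1,0,0,0,0],
])

```text
time_s: 10.7
tcp_pos: [0.4834, -0.0352, 0.105]
eef_rot: [-47.7, 89.8, -142.6]
ft_force: [1.3, -0.3, -8.1]
grip_width: 0.01
```

```bash
python3 look.py t3
python3 - <<'E'
from h import *
th=np.radians(13.1); e=np.array([np.cos(np.radians(-4.8)),np.sin(np.radians(-4.8)),0]); f=np.array([-e[1],e[0],0])
H=np.array([.4775,-.034,.05])+.275*e
u=e*np.cos(th)-np.array([0,0,1])*np.sin(th); n=e*np.sin(th)+np.array([0,0,1])*np.cos(th)
for x,y in [(.240,.04),(.122,-.04),(.26,.0)]:
    print(x,y,project('top',H+u*(x-.275)+f*y+n*.018).round(1),project('scene',H+u*(x-.275)+f*y+n*.018).round(1))
p,d=r.grab_frame('scene'); cv2.imwrite('pics/s3.png',p[:,:,::-1])
E
```

```text
t 10.75 th 13.15 pos [ 0.4834 -0.0352  0.1051] F [ 1.7 -1.4 -7.9] w 0.0098 brass (np.int64(236), np.float64(293.1), np.float64(166.5)) rub [(np.int32(244), array([325.5, 220.1]))]
0.24 0.04 [[293.2 165.7]] [[263.7 240.9]]
0.122 -0.04 [[327.9 221.4]] [[226.5 187.2]]
0.26 0.0 [[312.6 158.6]] [[243.9 250.4]]
```

View pics/t3.png

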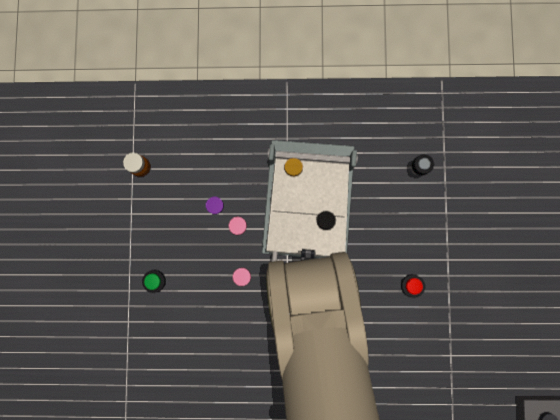

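View pics/s3.png

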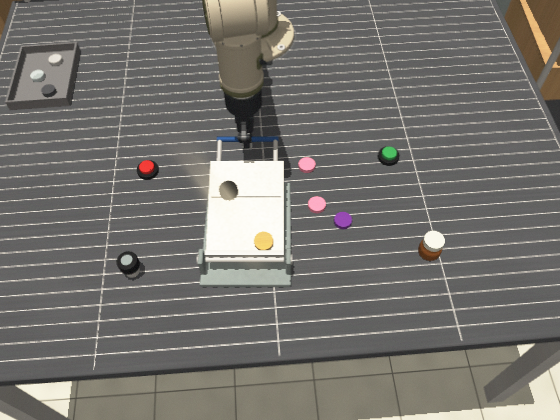

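Brass is at the stop, at top (293,166.5) against a predicted (293,166), and rubber is unmoved at (325.5,220). I'll ease back about 0.8° to the slip tilt.

Call:
send_rows([
  [-1,0.08,-0.01,0,0],
  [-1,0.16,-0.03,0,0],
  [-1,0.24,-0.05,0,0],
  [-1,0.32,-0.07,0,0],
  [-1,0.36,-0.08,0,0],
  [-1,0.36,-0.08,0,0],
  [-1,0.36,-0.08,0,0],
  [-1,0.36,-0.08,0,0],
])

```text
time_s: 11.6
tcp_pos: [0.4827, -0.0352, 0.1015]
eef_rot: [-44.0, 89.8, -138.9]
ft_force: [-2.2, -0.3, 2.8]
grip_width: 0.0097
```

```bash
python3 look.py
```

```text
t 11.65 th 12.4 pos [ 0.4828 -0.0352  0.1015] F [-2.3 -1.4  2.7] w 0.0095 brass (np.int64(236), np.float64(293.1), np.float64(166.6)) rub [(np.int32(244), array([325.4, 220.6]))]
```

Call:
send_rows([
  [-0.9,0,0,0,0],
  [-0.8,0,0,0,0],
  [-0.7,0,0,0,0],
  [-0.6,0,0,0,0],
  [-0.45,0,0,0,0],
  [-0.3,0,0,0,0],
  [-0.2,0,0,0,0],
  [-0.2,0,0,0,0],
])

```text
time_s: 12.45
tcp_pos: [0.4828, -0.0351, 0.1015]
eef_rot: [-44.5, 89.8, -139.3]
ft_force: [-0.0, -0.2, -1.3]
grip_width: 0.0346
```

```bash
python3 look.py
```

```text
t 12.5 th 12.39 pos [ 0.4827 -0.0352  0.1015] F [-0.4 -0.7 -0.1] w 0.0339 brass (np.int64(237), np.float64(293.1), np.float64(166.6)) rub [(np.int32(246), array([325.4, 220.6]))]
```

Call:
send_rows([
  [-0.2,-0.5,0,0,0],
  [-0.2,-1.5,0,0,0],
  [-0.2,-3,0,0,0],
  [-0.2,-5,0,0,0],
  [-0.2,-7,0,0,0],
  [-0.2,-9,0,0,0],
  [-0.2,-9,0,0,0],
  [-0.2,-9,0,0,0],
])

```text
time_s: 13.3
tcp_pos: [0.4833, -0.035, 0.1922]
eef_rot: [-10.5, 89.9, -105.4]
ft_force: [-1.4, 0.1, -1.0]
grip_width: 0.0342
```

Run:
```python
from h import *
for n in ['top','scene']:
    p,d=r.grab_frame(n)
    q=r.place_of('green_key_top',n); print(n,[(x['p'],x['location'],atz(n,x['location'],.022).round(4)) for x in q])
    h=cv2.cvtColor(p,cv2.COLOR_RGB2HSV).astype(int); m=(h[...,0]>45)&(h[...,0]<80)&(h[...,1]>140)&(h[...,2]>60)
    if n=='scene': m[:120]=0
    ys,xs=np.nonzero(m); ys0=np.median(ys);k=abs(ys-ys0)<15; xs=xs[k];ys=ys[k]; c=((xs.min()+xs.max())/2,(ys.min()+ys.max())/2); print(len(xs),c,atz(n,c,.021).round(4))
delta([.477,.301,.13],-4.8)
delta([.477,.301,.13],27)
```

```text
top [(0.72, [151.4, 279.4], array([0.4814, 0.3013, 0.022 ]))]
216 (np.float64(151.5), np.float64(281.0)) [0.4778 0.3013 0.021 ]
scene [(0.63, [385.9, 149.2], array([0.4682, 0.2935, 0.022 ]))]
152 (np.float64(389.0), np.float64(153.0)) [0.4796 0.299  0.021 ]
t 13.5 pos [ 0.4824 -0.035   0.1907] yang -4.89 -> shift cm [  6.02  -3.38 -33.44] turn -0.09 F [ 0.7 -0.4 -0. ] w 0.0339 down [-0.004 -0.002 -1.   ]
t 13.5 pos [ 0.4824 -0.035   0.1907] yang -4.89 -> shift cm [  6.02  -3.38 -33.44] turn -31.89 F [ 0.7 -0.4 -0. ] w 0.0339 down [-0.004 -0.002 -1.   ]
```

Call:
send_rows([
  [-0.5,0,-0.4,-4.2,-4],
  [-1,0,-0.8,-8.4,-8],
  [-1,0,-1.3,-12.6,-12],
  [-1,0,-1.7,-16.8,-16],
  [-1,0,-2.1,-21,-20],
  [-1,0,-2.5,-25.2,-24],
  [-1,0,-2.9,-29.4,-28],
  [-1,0,-3.3,-33.4,-32],
])

```text
time_s: 14.3
tcp_pos: [0.4775, 0.3022, 0.1895]
eef_rot: [-95.0, 89.7, -157.7]
ft_force: [0.8, 0.3, 1.0]
grip_width: -0.0001
```

Call:
send_rows([
  [-1,2,0,0,0],
  [-1,4,0,0,0],
  [-1,6,0,0,0],
  [-1,8,0,0,0],
  [-1,9,0,0,0],
  [-1,9,0,0,0],
  [-1,9,0,0,0],
  [-1,9,0,0,0],
])

```text
time_s: 15.1
tcp_pos: [0.4776, 0.3025, 0.1006]
eef_rot: [-99.3, 89.8, -162.1]
ft_force: [-0.2, -0.6, 0.4]
grip_width: 0.0001
```

Run:
```python
from h import *
delta([.478,.300,.034],27)
for n in ['scene','wrist']:
    p,d=r.grab_frame(n); cv2.imwrite(f'pics/{n}5.png',p[:,:,::-1])
```

```text
t 15.1 pos [0.4776 0.3025 0.1006] yang 27.27 -> shift cm [ 6.66 -0.06  0.24] turn 0.27 F [-0.2 -0.6  0.4] w 0.0001 down [-0.003 -0.001 -1.   ]
```

View pics/wrist5.png

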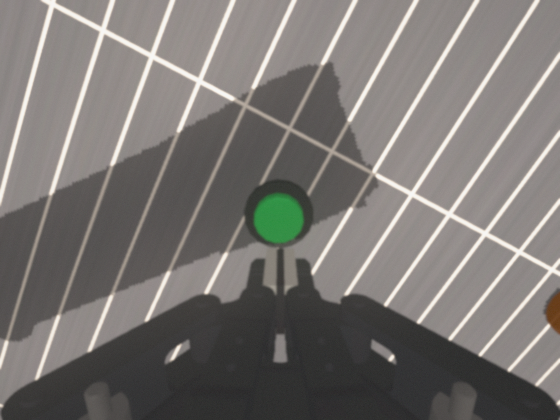

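View pics/scene5.png

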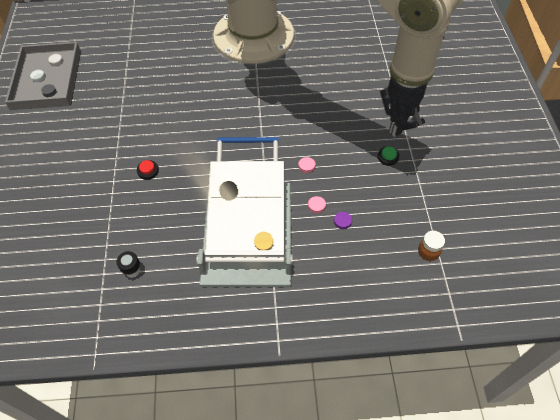

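Run:
```python
from h import *
p0,R=Rt(); c=r.camera_model('wrist');K=np.array([[c['fx'],0,c['cx']],[0,c['fy'],c['cy']],[0,0,1]]);X=c['hand_eye']
u=cv2.undistortPoints(np.array([[[278.5,218.]]]),K,c['distortion'])[0,0]
o=R@X[:3,3]+p0; d=R@X[:3,:3]@np.array([u[0],u[1],1]); P=o+d*(.022-o[2])/d[2]; print(P); delta([P[0],P[1],.034],27.27)
```

```text
[0.47653162 0.30251994 0.022     ]
t 15.2 pos [0.4776 0.3023 0.1005] yang 27.26 -> shift cm [ 6.65 -0.07 -0.06] turn -0.01 F [0.5 0.1 0.5] w -0.0003 down [-0.003 -0.001 -1.   ]
```

Call:
send_rows([
  [-1,2,0,0,0],
  [-1,4,-0.05,0,0],
  [-1,5.5,-0.05,0,0],
  [-1,6.3,-0.05,0,0],
  [-1,6.6,-0.05,0,0],
  [-1,6.8,-0.05,0,0],
  [-1,7,-0.05,0,0],
  [-1,7,-0.05,0,0],
])

```text
time_s: 16.0
tcp_pos: [0.4773, 0.3024, 0.0311]
eef_rot: [-102.8, 89.9, -165.5]
ft_force: [-0.6, -0.6, 1.7]
grip_width: 0.0005
```

Call:
send_rows([
  [-1,0.1,0,0,0],
  [-1,0.2,0,0,0],
  [-1,0.3,0,0,0],
  [-1,0.35,0,0,0],
  [-1,0.4,0,0,0],
  [-1,0.4,0,0,0],
  [-1,0.4,0,0,0],
  [-1,0.4,0,0,0],
])

```text
time_s: 16.8
tcp_pos: [0.4775, 0.3026, 0.0272]
eef_rot: [-110.5, 89.9, -173.3]
ft_force: [0.3, -0.0, 3.3]
grip_width: -0.0003
```

Force is 3.3 N and still rising with the spring. I'll press on to the bottom.

Call:
send_rows([
  [-1,0.05,0,0,0],
  [-1,0.1,0,0,0],
  [-1,0.15,0,0,0],
  [-1,0.2,0,0,0],
  [-1,0.25,0,0,0],
  [-1,0.25,0,0,0],
  [-1,0.25,0,0,0],
  [-1,0.25,0,0,0],
])

```text
time_s: 17.6
tcp_pos: [0.4777, 0.3028, 0.0267]
eef_rot: [-55.8, 89.9, -118.5]
ft_force: [-6.4, -5.9, 25.0]
grip_width: 0.0
```

The key is bottomed out: travel stopped at 26.7 mm with 25 N. Next I retract.

Call:
send_rows([
  [-1,-0.5,0,0,0],
  [-1,-2,0,0,0],
  [-1,-4,0,0,0],
  [-1,-6,0,0,0],
  [-1,-8,0,0,0],
  [-1,-10,0,0,0],
  [-1,-10,0,0,0],
  [-1,-10,0,0,0],
])

```text
time_s: 18.4
tcp_pos: [0.4777, 0.3026, 0.1269]
eef_rot: [-38.6, 89.9, -101.4]
ft_force: [-0.8, 0.0, -1.0]
grip_width: -0.0004
```

```bash
python3 look.py t6
python3 - <<'E'
from h import *
p,d=r.grab_frame('scene'); cv2.imwrite('pics/s6.png',p[:,:,::-1])
E
```

```text
t 18.45 th 17.72 pos [0.4774 0.3023 0.1262] F [-0.2 -0.  -0.2] w -0.0001 brass (np.int64(238), np.float64(293.1), np.float64(166.7)) rub [(np.int32(241), array([325.4, 220.6]))]
```

View pics/t6.png

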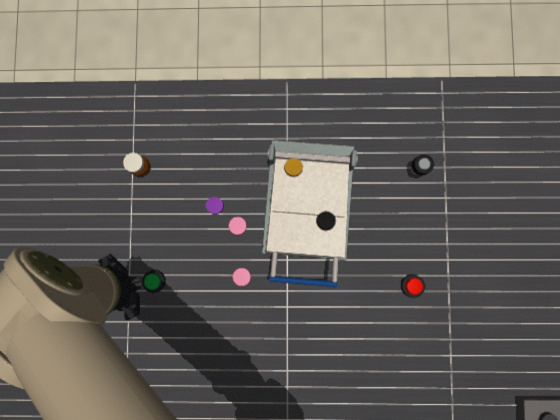

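The stage is still tilted. Brass is at the stop at (293,167), rubber is unmoved at (325,221), and the red key is untouched at (413,286). The arm is clear, so I'm handing in.

```bash
python3 -c "
from plant import r
print(r.hand_in())"
```

```text
the job is handed in; nothing more can be done
None
```

I found the brass disc's slip tilt, left the stage standing at about 12.4°, and pressed the green key fully down. I handed the job in at about 18.5 s.

- **Slip:** I raised the stage by its gripped bar in 1° steps. The brass disc was seen sliding at about 12.1°, after showing little or no movement at 11.1°.
- **Overshoot:** One more step took the stage to 13.15° before I reacted. After the brass disc had stopped, I eased the stage back to about 12.4° and let go of the bar.
- **Discs:** After the key press, the top picture shows the brass disc at the stop. The rubber disc is where it started, and neither disc was touched.
- **Green key:** The key bottomed out after about 6 mm of travel at about 25 N.
- **Red key:** It was not approached.

The tilt figures come from the measured height of the gripper while it held the bar. After letting go I checked only by picture that the tilt stayed put.

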